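Clamp a chip in the test socket until the clutch knob clicks

TASK

A chip is lying in the open test socket on the tester. Swing the socket's lid shut and press its front gently until the latch snaps over it, then turn the blue knob clockwise, in as many holds as it takes, until its torque clutch slips with a click. Stop at that first click: do not go on to a second; let go without turning it back, and leave the other things on the bench where they are.

Things in the scene. Friction and masses are not known exactly. Their poses are not given: they have to be found in the camera images.
- tester: Flat dark grey instrument case, 200 (x) by 250 (y) mm, fixed to the bench, green board on top 44 mm above the bench, soldered parts up to 20 mm above the board at its corners. Origin: middle of its underside, on the bench; x away from its front, z up. In its middle the black test socket: x = -64 to +44 mm, 66 mm wide, top 66 mm above the bench, its chip pocket over the origin.
- lid_hinge (a point): Middle of the lid's hinge axis on the socket's far edge, 48 mm behind the tester's origin and 66 mm above the bench. Axes as the tester's; the hinge runs along y. The lid swings from here towards the front (-x) and down.
- lid (a joint): Opening of the lid, rad: 0 = shut; 0.95 to 1.4 at the start. A stiff hinge (0.3 N m) keeps it where it is left. Below about 0.12 its front lip meets the ramp of the hook; some 8 N on the thumb pad pushes the hook aside and it snaps over the lip. Latched, the lid reads 0 to 0.01 (the tightened screw lifts it that far) and stays shut.
- lid_pad (a point): Centre of the black rubber thumb pad (30 by 44 mm) on the lid's outer face, the place to push: 87 mm from the hinge axis, 10 mm outside the hinge plane. x: towards the hinge, z: out of the outer face (up when shut). The lid is 62 mm wide, 10 mm thick, and ends 104 mm from the hinge. The knob's rim is 19 mm from this point on the hinge side.
- hook (a point): Nose of the sprung steel latch hook (22 mm wide) at the socket's front, 62 mm before the tester's origin and 75 mm above the bench. Its tip reaches 5 mm further towards the hinge; its ramp rises to 86 mm above the bench. It yields outwards (-x) when the lid is pressed down. Nothing need touch it.
- knob_grip (a point): Point on the knob's axis at gripping height. Blue round fluted knob, 40 mm across, 30 mm tall; this point is 11 mm below its top and 24 mm above the lid's outer face (5 mm free under the knob). The axis is 48 mm from the hinge, square to the lid: vertical over the tester's origin when shut. Clockwise from above tightens the screw; the knob keeps its height. x: along the white line.
- knob_top (a point): Middle of the knob's top face. Turning feels so: drag below 0.1 N m for 1.4 to 3.4 rad (how far cannot be seen; the plate meets the chip on the way), then the screw bottoms and the torque jumps to 0.12 to 0.35 N m. Over the next 0.3 rad the clutch slips and the torque falls to zero or below: the click. It jumps again for the next click, 0.52 rad (30 degrees) after the last.
- spindle_end (a point): Brass end of the screw spindle, showing in the middle of the knob's top (15 mm across, red line along its x axis). It turns with the screw, not the knob: red and white lines agree at the start, stay together while the clutch holds, and stand 0.52 rad further apart after each click. Let go between clicks, the knob settles into the nearer notch.
- plate: Round sprung copper pressure plate under the lid, 34 mm across, 5 mm thick, driven down onto the chip by the screw; origin: middle of its underside. When the screw bottoms it presses the chip with about 20 N; the screw holds that when the knob is let go.
- chip: Chip lying loose in the socket's 46 by 46 mm pocket: green carrier 44 by 44 by 2 mm with a metal cap 36 by 36 by 3 mm. Origin: middle of its underside. It stays where it is.
- pot: Small round white screw-top pot, 42 mm across, 52 mm tall, standing loose on the bench beside the tester: leave alone. Origin: middle of its underside.
- driver: Screwdriver with a red handle, 150 mm long, lying loose on the bench beside the tester: leave alone. Origin: under its middle, x along it.
- reel: Blue reel of copper desoldering braid lying flat on the bench beside the tester, 52 mm across, 24 mm tall: leave alone. Origin: middle of its underside.
Not all that is in view belongs to the job. Leave any brown, pink or purple look-alike of the chip alone.

How it is judged:
By the outcome, as a careful person would: the job done as asked, in the order asked, and still so for the second after the job is handed in, with the robot touching nothing.
It also fails if it takes over 72 s, if anything falls off the work surface, if the arm or the gripper's body presses on something with over 40 N, if the wrist force passes 120 N, or if a joint passes its speed limit or range.

ROBOT

A 6-joint arm with a two-finger parallel gripper is mounted at the origin on the work surface. World frame = base frame: x ahead of the robot, y to its left, z up, the work surface at z = 0. Lengths are in m, angles in rad, forces in N, time in s.
With the tool pointing down it reaches from about 0.4 to 0.925 m from the base axis. Payload 12.5 kg.
Tool frame: the origin (TCP) lies at the very end of the fingers, on their centre line; the grasp point (between the pads) lies 19 mm behind it (tcp_to_grasp is the distance from the TCP to the grasp point, in m); z points along the fingers, y is the line along which they close (so a half turn about z gives the same grasp; the last joint's range is limited). The gripper opens to 95 mm and grips with 3 to 60 N. Pads are 20 mm wide; open, the fingers measure 119 mm over their backs; the gripper's body (75 mm by 180 mm) begins 59 mm behind the grasp point.
Start: joints at [-1.226, 0.491, 1.559, -0, 1.092, -0.106], TCP at [0.272, -0.563, 0.195] pointing down, gripper open.
Joint ranges: [-3.1, 3.1], [-0.84, 2.19], [0.05, 2.79], [-1.13, 4.28], [0.06, 2.93], [-2.69, 2.69]. Speed limits (rad/s): [2.22, 2.22, 2.79, 3.14, 3.14, 3.14].

INTERFACE

Orientations are given as a unit quaternion [x, y, z, w].
In Python, from plant import * gives the robot as it stands.
- The arm moves only by the shell command python3 -m jog 'ROWS' [OPENING] [FORCE]. ROWS is JSON, a list of rows, each a list of 6 numbers: the shift along the tool's x, y, z in cm, then the turn, a rotation vector about the tool's x, y, z in degrees. A call has exactly 5 rows; each row shifts and turns the commanded pose from where the row before left it, along the tool's axes as they then stand; what a row does not reach is not made up. A row lasts 1/10 s, in which the tool goes at most 50 mm and 8.59 degrees, less where a joint would pass 70% of its speed; a pose out of reach is approached as far as the arm can. A call is refused whole if a number of a shift passes 5 or a number of a turn 8.59, either way. A call with a gripper value outside its range is refused whole. OPENING is the closure, from 0 (fully open) to 1 (shut), set as the call begins (- or left out, the last holds). The fingers move at their own pace and stop on an object; FORCE is the grip in N (left out, the last holds). Time passes only in rows, so rows that do not move let the fingers close, or fill a call up. It gives the time, the measured TCP pose, the force, the opening and the grip force at its end, in the units of the state.
- get_obs(): the state, without advancing time (a new reading comes with each control period).
- snapshot(name): name is "scene" or "side" or "wrist"; returns a dict with "img" (480x640x3 uint8, red, green, blue), "depth" (480x640 float32, m along the optical axis (not along the pixel's ray), 0 where there is no reading), "fx", "fy", "cx", "cy" (pixels), "camera_from_world" (4x4, takes a point from world to camera coordinates). Camera axes: x right, y down, z forward; pixel columns grow to the right and rows downward; lengths in m; the calibration is good to about 2 mm. The wrist camera is an equidistant fisheye: a pixel r from the principal point sees the ray r / f radians off the axis. A picture is of the moment at which its call begins.
- finish_job(): hands the job in; it is judged then, once.
The state is a dict: "clock": time; "qpos": joint angles; "joint_velocities": joint speeds; "joint_efforts": joint torques, N m; "tool_pos": TCP position; "tool_rot": TCP orientation; "wrist_force": force on the tool from outside, world axes, zero at the start; "ft_torque": the same for the moment, N m; "width": finger opening in m; "grasp_force": force on a finger pad.
Only numpy, scipy, OpenCV 4.12 (cv2) and the standard library are available. Lean on these libraries where they do the work, as an engineer would, in place of code of your own. Each camera call takes 0.05 s, during which the arm holds its last target. There are 200 camera calls.

## Working session

There is one attempt and no reset: what is moved stays moved. The work goes in short steps, Python scripts to look and compute and a shell command to move; the robot and the scene stay as the last step left them, time stands still between calls to the robot, and variables do not carry over. Pictures are saved under pics/ and viewed, at most 10 in all, crops included, and the job is handed in when it is done.

```bash
mkdir -p pics; ls; python3 - <<'E'
from plant import *
import cv2,numpy as np
o=get_obs();print(o)
for n in("scene","side"):
    s=snapshot(n);cv2.imwrite(f"pics/{n}0.png",s["img"][:,:,::-1]);np.savez(f"pics/{n}0.npz",**s)
    print(s["fx"],s["cx"],s["cy"],np.round(s["camera_from_world"],3))
E
```

```text
pics
{'clock': 0.0, 'qpos': array([-1.22560699e+00,  4.91562503e-01,  1.55946331e+00, -1.30822955e-05,
        1.09171894e+00, -1.05609247e-01]), 'joint_velocities': array([ 0.00037733,  0.00059121, -0.00119644, -0.0004338 , -0.00134769,
        0.00071279]), 'joint_efforts': array([ 1.60605767e-03, -6.12636995e+01, -2.58178782e+01,  6.92846999e-02,
        4.81797033e-02, -9.47709896e-05]), 'tool_pos': array([ 0.27221991, -0.56229188,  0.19395517]), 'tool_rot': array([ 9.74704109e-01,  2.23498476e-01, -7.46015994e-05, -5.71228679e-04]), 'wrist_force': array([-0.10835404,  0.62171667, -0.28156642]), 'ft_torque': array([0.04806701, 0.00432181, 0.01743478]), 'grasp_force': 0.0, 'width': 0.09531724898284476}
437.573199057882 313.0061532407682 233.41419824052537 [[ 0.314  0.949  0.017 -0.255]
 [ 0.523 -0.158 -0.837 -0.21 ]
 [-0.792  0.272 -0.546  1.274]
 [ 0.     0.     0.     1.   ]]
590.1540666970485 320.6210890156686 244.0288298470931 [[-0.993 -0.121  0.019  0.601]
 [-0.094  0.656 -0.749  0.11 ]
 [ 0.078 -0.745 -0.663  1.061]
 [ 0.     0.     0.     1.   ]]
```

View pics/scene0.png

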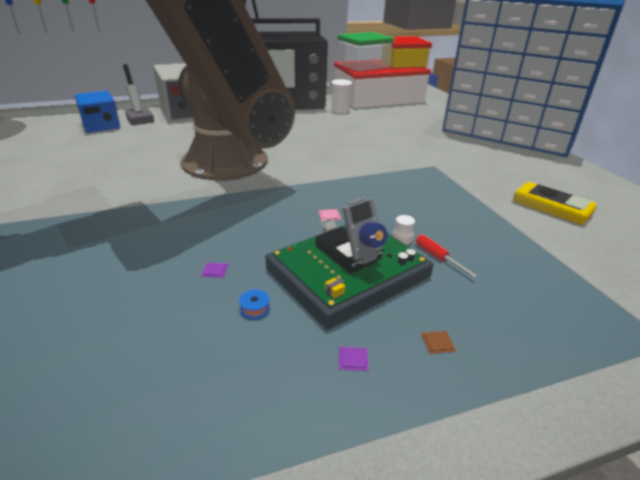

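View pics/side0.png

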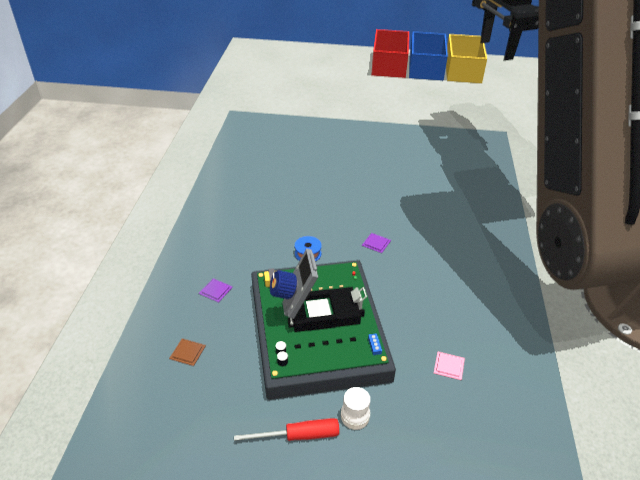

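Scene: the tester is at about (350,265), with the lid open and the blue knob on it at (372,235). Side: tester (320,325), knob (284,284), hook (360,296), so its front faces the robot. Possible look-alikes: the blue reel (scene 255,303; side 308,246) for the knob, and the purple (215,270; 353,358), brown (438,342) and pink (330,215) squares for the chip. I choose the blue fluted knob on the lid. Next I measure the tester pose and lid angle.

```bash
cat > h.py <<'E'
import numpy as np,cv2
def cloud(s):
    d=s["depth"];v,u=np.mgrid[:480,:640]
    p=np.stack([(u-s["cx"])/s["fx"]*d,(v-s["cy"])/s["fy"]*d,d],-1)
    M=np.linalg.inv(s["camera_from_world"]);P=p@M[:3,:3].T+M[:3,3]
    P[d==0]=np.nan
    return P
E
python3 - <<'E'
from h import *
for n in("scene","side"):
    s=np.load(f"pics/{n}0.npz");P=cloud(s);im=s["img"];h=cv2.cvtColor(im,cv2.COLOR_RGB2HSV)
    box=np.zeros((480,640),bool)
    if n=="scene": box[190:330,255:445]=1
    else: box[230:400,235:400]=1
    z=P[...,2]
    g=box&(z>.035)&(z<.055)&(h[...,0]>45)&(h[...,0]<85)&(h[...,1]>120)
    r=cv2.minAreaRect((P[g][:,:2]*1000).astype(np.float32));print(n,"green",r,np.median(z[g]))
    e=box&(z>.036)&(z<.052)
    m=cv2.morphologyEx(e.astype(np.uint8),cv2.MORPH_OPEN,np.ones((5,5)))>0
    print("case",cv2.minAreaRect((P[m][:,:2]*1000).astype(np.float32)))
    b=box&(z>.075)&(h[...,0]>105)&(h[...,0]<130)&(h[...,1]>100)
    print("blue",b.sum(),P[b].mean(0),P[b].min(0),P[b].max(0))
    l=box&(z>.085)&~b&(h[...,1]<70)
    Q=P[l];print("lid",l.sum(),Q.min(0),Q.max(0))
    c=np.median(Q,0);u_,S,V=np.linalg.svd(Q-Q.mean(0));print("normal",V[2],S)
im=np.load("pics/side0.npz")["img"][235:405,235:405,::-1]
cv2.imwrite("pics/crop1.png",cv2.resize(im,None,fx=3.5,fy=3.5,interpolation=3))
E
```

```text
scene green ((595.005126953125, 141.54112243652344), (182.58270263671875, 225.5105438232422), 16.867490768432617) 0.044033653639914294
case ((587.446044921875, 168.87388610839844), (200.27919006347656, 306.08416748046875), 16.673933029174805)
blue 391 [0.65560166 0.15196317 0.129671  ] [0.63265193 0.13587082 0.10934925] [0.67067101 0.17830682 0.14597435]
lid 1269 [0.52042279 0.11122342 0.08500477] [0.66802135 0.1807734  0.1688876 ]
normal [-0.85326831 -0.01252718 -0.52132165] [0.96600178 0.58851491 0.51026485]
side green ((593.9215698242188, 139.5387725830078), (181.8475799560547, 235.96168518066406), 16.99583625793457) 0.043107727110374305
case ((593.9237060546875, 143.2755889892578), (197.85195922851562, 249.99830627441406), 16.970632553100586)
blue 556 [0.64410053 0.1682187  0.13131373] [0.62635727 0.12675948 0.10927924] [0.66788856 0.18388646 0.14671899]
lid 1049 [0.51802591 0.11416365 0.08501051] [0.66923037 0.18921508 0.16900575]
normal [-0.7740346  -0.41653175 -0.47683513] [0.86687369 0.55265821 0.40436996]
```

View pics/crop1.png

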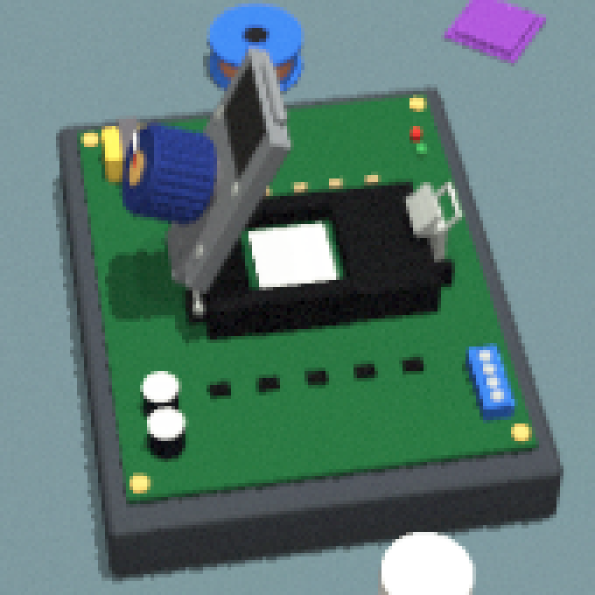

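The crop shows the blue fluted knob (white line, brass end at 135,165) on the raised lid, the pad at (255,100) and the hook at (430,205). The tester is at about (0.594, 0.142) with yaw 17°. I set out above the back of the lid.

```bash
python3 -m jog '[[0,0,-3.8,0,0,0],[0,0,-3.8,0,0,0],[3.64,-2.69,0,0,0,0],[3.64,-2.69,0,0,0,0],[3.64,-2.69,0,0,0,0]]' 1 20
python3 -m jog '[[3.64,-2.69,0,0,0,0],[3.64,-2.69,0,0,0,0],[3.64,-2.69,0,0,0,0],[3.64,-2.69,0,0,0,0],[3.64,-2.69,0,0,0,0]]'
python3 -m jog '[[3.64,-2.69,0,0,0,0],[3.64,-2.69,0,0,0,0],[3.64,-2.69,0,0,0,0],[3.64,-2.69,0,0,0,0],[3.64,-2.69,0,0,0,0]]'
python3 -m jog '[[3.64,-2.69,0,0,0,0],[3.64,-2.69,0,0,0,0],[3.64,-2.69,0,0,0,0],[3.64,-2.69,0,0,0,0],[3.64,-2.69,0,0,0,8.5]]'
cat >> h.py <<'E'
A=np.radians(17);C=np.array([.594,.1415])
R=np.array([[np.cos(A),np.sin(A)],[-np.sin(A),np.cos(A)]])
def totester(P):
    Q=np.array(P,float).copy();Q[...,:2]=(Q[...,:2]-C)@R.T;return Q
E
python3 - <<'E'
from h import *
for n in("scene","side"):
    s=np.load(f"pics/{n}0.npz");P=totester(cloud(s))
    m=(abs(P[...,0])<.1)&(abs(P[...,1])<.06)&(P[...,2]>.085)
    Q=P[m]
    for z in np.arange(.086,.172,.008):
        q=Q[(Q[:,2]>=z)&(Q[:,2]<z+.008)]
        if len(q):print(n,round(z,3),len(q),np.round(np.percentile(q[:,0],[2,50,98]),3),np.round(np.percentile(q[:,1],[2,50,98]),3))
E
```

```text
clock: 0.6
tool_pos: [0.3357, -0.4409, 0.2703]
tool_rot: [0.975, 0.223, -0.0, -0.0]
wrist_force: [1.3, -0.1, 0.5]
width: 0.0605
grasp_force: 0.0
clock: 1.1
tool_pos: [0.4411, -0.2402, 0.2704]
tool_rot: [0.975, 0.223, -0.0, -0.0]
wrist_force: [0.3, -0.9, 0.3]
width: 0.0202
grasp_force: 0.0
clock: 1.6
tool_pos: [0.5464, -0.0398, 0.2704]
tool_rot: [0.975, 0.224, -0.0, 0.0]
wrist_force: [0.6, -0.9, 0.0]
width: 0.0001
grasp_force: 0.0
clock: 2.1
tool_pos: [0.6515, 0.1606, 0.2701]
tool_rot: [0.989, 0.15, -0.0, 0.0]
wrist_force: [0.3, -1.1, 0.4]
width: 0.0008
grasp_force: 0.0
scene 0.086 106 [-0.053  0.049  0.052] [-0.031 -0.015  0.01 ]
scene 0.094 66 [0.036 0.045 0.049] [-0.031 -0.022 -0.006]
scene 0.102 73 [0.033 0.042 0.073] [-0.031 -0.021 -0.006]
scene 0.11 145 [0.03  0.06  0.078] [-0.03  -0.016  0.012]
scene 0.118 198 [0.029 0.062 0.075] [-0.031 -0.017  0.017]
scene 0.126 280 [0.026 0.045 0.072] [-0.03  -0.01   0.028]
scene 0.134 310 [0.023 0.035 0.068] [-0.03  -0.004  0.028]
scene 0.142 208 [0.017 0.025 0.064] [-0.03  -0.003  0.029]
scene 0.15 164 [0.012 0.021 0.024] [-0.03  -0.004  0.029]
scene 0.158 196 [0.009 0.017 0.02 ] [-0.03  -0.003  0.029]
scene 0.166 32 [0.009 0.011 0.013] [-0.016 -0.001  0.017]
side 0.086 63 [-0.047  0.048  0.051] [0.002 0.025 0.034]
side 0.094 63 [0.034 0.044 0.047] [0.01  0.029 0.034]
side 0.102 56 [0.031 0.041 0.064] [0.012 0.026 0.034]
side 0.11 125 [0.029 0.046 0.077] [-0.01   0.02   0.034]
side 0.118 216 [0.026 0.046 0.074] [-0.026  0.019  0.033]
side 0.126 281 [0.024 0.042 0.071] [-0.022  0.015  0.033]
side 0.134 332 [0.021 0.047 0.067] [-0.023  0.008  0.033]
side 0.142 159 [0.015 0.025 0.064] [-0.026  0.006  0.033]
side 0.15 108 [0.01  0.02  0.023] [-0.026  0.014  0.033]
side 0.158 218 [0.008 0.014 0.019] [-0.028  0.006  0.033]
side 0.166 37 [0.007 0.01  0.013] [-0.015  0.004  0.018]
```

Lid angle is about 1.15 rad. I descend behind the lid tip and begin the sweep.

```bash
python3 -m jog '[[-1.1,0,3,0,0,0],[0,0,3,0,0,0],[0,0,3,0,0,0],[0,0,2.4,0,0,0],[0,0,0,0,0,0]]'
python3 -m jog '[[-1,0,0,0,0,0],[-1.1,0,0,0,0,0],[-0.6,0,0.25,0,0,0],[-0.7,0,0.3,0,0,0],[0,0,0,0,0,0]]'
python3 - <<'E'
from plant import *
from h import *
s=snapshot("side");cv2.imwrite("pics/s1.png",cv2.resize(s["img"][180:420,180:440,::-1],None,fx=2.2,fy=2.2))
print(totester(get_obs()["tool_pos"]),get_obs()["wrist_force"])
E
```

```text
clock: 2.6
tool_pos: [0.639, 0.1552, 0.153]
tool_rot: [0.989, 0.151, -0.003, -0.0]
wrist_force: [-0.2, -0.4, 0.2]
width: 0.0004
grasp_force: 0.0
clock: 3.1
tool_pos: [0.6073, 0.1451, 0.1513]
tool_rot: [0.989, 0.151, 0.0, 0.0]
wrist_force: [-0.4, 0.1, 0.4]
width: 0.0005
grasp_force: 0.0
[ 0.01438253 -0.00054821  0.1513814 ] [ 0.63429193 -0.18955583 -0.12167705]
```

View pics/s1.png

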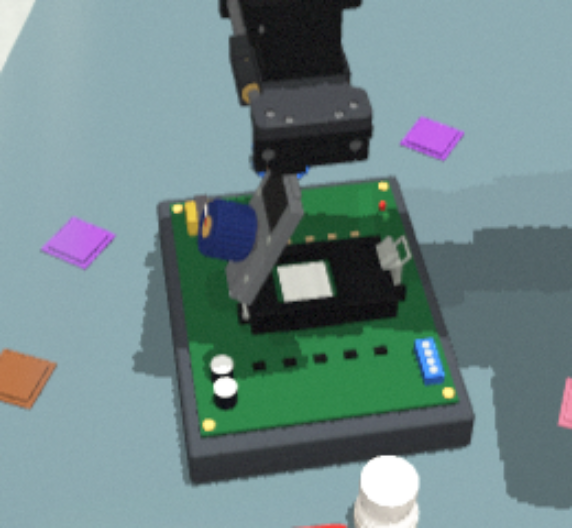

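The picture shows the gripper body at (310,130) and the lid, still open, at (270,230). The fingertips are not obvious, so I project the TCP and measure the lid.

```bash
cat >> h.py <<'E'
def lidprof(s):
    P=totester(cloud(s));m=(abs(P[...,0])<.1)&(abs(P[...,1])<.034)&(P[...,2]>.085)&(P[...,2]<.2)
    Q=P[m]
    for z in np.arange(.086,.19,.008):
        q=Q[(Q[:,2]>=z)&(Q[:,2]<z+.008)]
        if len(q):print(round(z,3),len(q),np.round(np.percentile(q[:,0],[2,50,98]),3),np.round(np.percentile(q[:,1],[2,50,98]),3))
def proj(s,p):
    c=s["camera_from_world"]@np.r_[p,1];return s["fx"]*c[0]/c[2]+s["cx"],s["fy"]*c[1]/c[2]+s["cy"]
E
python3 - <<'E'
from plant import *
from h import *
s=snapshot("side");p=get_obs()["tool_pos"]
u,v=proj(s,p);print((u-180)*2.2,(v-180)*2.2);u,v=proj(s,p+[0,0,.078]);print((u-180)*2.2,(v-180)*2.2)
lidprof(s)
s=snapshot("scene");print(proj(s,p));lidprof(s);u,v=map(int,proj(s,p))
cv2.imwrite("pics/s2.png",cv2.resize(s["img"][v-80:v+80,u-80:u+80,::-1],None,fx=3.5,fy=3.5))
E
```

```text
284.52524795440513 191.3166016577023
285.2248394321447 105.00871141750602
0.086 59 [0.039 0.048 0.051] [0.003 0.028 0.033]
0.094 55 [0.036 0.044 0.047] [0.01  0.028 0.033]
0.102 60 [0.033 0.041 0.061] [0.012 0.025 0.034]
0.11 131 [0.029 0.046 0.077] [-0.009  0.02   0.033]
0.118 218 [0.027 0.043 0.074] [-0.026  0.019  0.033]
0.126 274 [0.023 0.044 0.071] [-0.021  0.015  0.032]
0.134 339 [0.019 0.047 0.067] [-0.025  0.008  0.032]
0.142 146 [0.016 0.025 0.064] [-0.026  0.006  0.033]
0.15 93 [0.011 0.02  0.023] [-0.018  0.017  0.033]
0.158 141 [0.007 0.015 0.019] [-0.004  0.017  0.033]
0.166 46 [0.004 0.01  0.024] [0.001 0.004 0.02 ]
0.174 17 [0.003 0.018 0.025] [0.003 0.004 0.006]
(np.float64(357.53282457773054), np.float64(209.2213279736934))
0.086 100 [-0.059  0.049  0.052] [-0.031 -0.013  0.011]
0.094 69 [0.038 0.046 0.049] [-0.031 -0.024 -0.006]
0.102 76 [0.031 0.042 0.073] [-0.031 -0.021 -0.006]
0.11 139 [0.031 0.059 0.078] [-0.03  -0.016  0.011]
0.118 198 [0.028 0.065 0.076] [-0.03  -0.017  0.017]
0.126 285 [0.025 0.046 0.072] [-0.03  -0.01   0.029]
0.134 316 [0.023 0.039 0.069] [-0.03  -0.006  0.028]
0.142 200 [0.018 0.025 0.064] [-0.03  -0.003  0.029]
0.15 163 [0.014 0.021 0.025] [-0.031 -0.003  0.03 ]
0.158 180 [0.009 0.017 0.021] [-0.03  -0.005  0.03 ]
0.166 38 [0.005 0.012 0.027] [-0.017 -0.005  0.002]
0.174 50 [0.003 0.022 0.027] [-0.006 -0.005  0.003]
0.182 66 [0.006 0.023 0.028] [-0.009 -0.008  0.005]
```

View pics/s2.png

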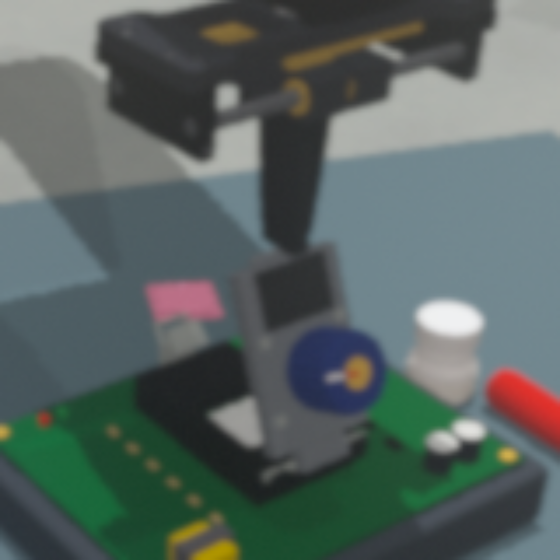

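The picture shows the finger ending behind the lid's top edge at (290,250), but the lid has not moved. I look at the contact more closely.

```bash
python3 - <<'E'
from plant import *
from h import *
p=get_obs()["tool_pos"];T=[]
for n in("side","scene"):
    s=snapshot(n);u,v=proj(s,p);u,v=int(u),int(v);im=np.ascontiguousarray(cv2.resize(s["img"][v-35:v+35,u-35:u+35,::-1],(390,390),interpolation=3))
    T.append(im)
    d=s["depth"];P=totester(cloud(s))
    for k in range(v-30,v+12,4):print(n,k-v,[tuple(np.round(P[k,u+j]*1000).astype(int).tolist()) for j in(-8,-4,0,4,8)])
cv2.imwrite("pics/s3.png",np.hstack(T))
E
```

```text
side -30 [(40, 87, 290), (36, 89, 291), (30, 89, 290), (25, 89, 290), (21, 90, 290)]
side -26 [(41, 90, 286), (36, 90, 285), (31, 89, 284), (26, 90, 284), (20, 89, 283)]
side -22 [(41, 88, 278), (35, 88, 277), (30, 87, 275), (25, 88, 275), (20, 87, 274)]
side -18 [(40, 83, 266), (35, 83, 265), (29, 81, 262), (24, 82, 263), (18, 80, 260)]
side -14 [(40, 81, 257), (35, 82, 258), (30, 84, 259), (24, 81, 255), (19, 83, 256)]
side -10 [(40, 83, 252), (34, 81, 249), (29, 84, 251), (10, 3, 175), (4, 3, 174)]
side -6 [(24, -22, 146), (20, -10, 156), (15, -1, 164), (10, 3, 166), (-29, -171, -1)]
side -2 [(25, -15, 143), (21, -3, 154), (16, 6, 162), (11, 12, 167), (-20, -121, 38)]
side 2 [(27, -7, 142), (22, 6, 154), (17, 13, 160), (12, 17, 163), (-17, -105, 43)]
side 6 [(28, -1, 140), (23, 10, 150), (18, 19, 158), (14, 27, 165), (-15, -96, 42)]
side 10 [(28, 4, 137), (24, 16, 147), (19, 25, 156), (15, 32, 162), (8, 31, 160)]
scene -30 [(-320, 266, 0), (8, -10, 208), (18, -11, 213), (26, -9, 215), (26, 0, 213)]
scene -26 [(-302, 251, 0), (8, -9, 201), (18, -10, 205), (27, -9, 208), (26, 1, 205)]
scene -22 [(-281, 235, 1), (8, -9, 193), (19, -10, 199), (26, -7, 200), (27, 1, 199)]
scene -18 [(-265, 221, 1), (7, -7, 185), (20, -10, 191), (26, -7, 193), (26, 2, 191)]
scene -14 [(-248, 208, 0), (6, -5, 176), (18, -7, 182), (26, -6, 185), (26, 3, 183)]
scene -10 [(-228, 191, 3), (-227, 203, 0), (19, -7, 175), (26, -5, 178), (27, 3, 176)]
scene -6 [(11, -17, 167), (12, -9, 165), (15, -3, 165), (17, 4, 163), (17, 13, 161)]
scene -2 [(17, -23, 164), (18, -14, 162), (19, -6, 160), (21, 1, 158), (22, 9, 156)]
scene 2 [(19, -24, 157), (20, -15, 155), (21, -7, 153), (24, 0, 152), (24, 8, 149)]
scene 6 [(22, -25, 151), (23, -18, 150), (24, -10, 148), (26, -1, 146), (26, 8, 143)]
scene 10 [(27, -29, 147), (26, -19, 143), (28, -12, 142), (29, -4, 140), (29, 5, 137)]
```

View pics/s3.png

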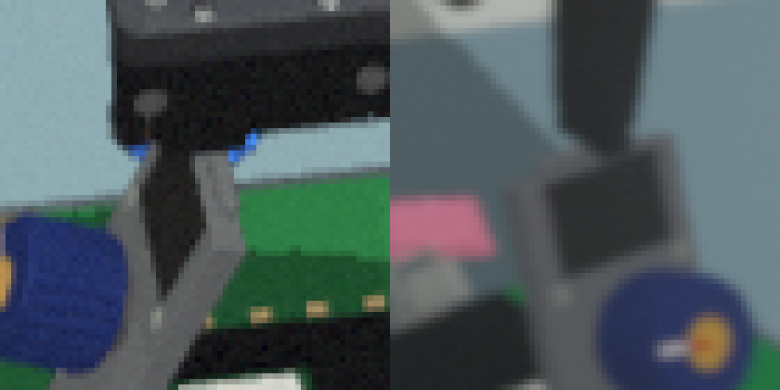

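The finger's lower end, at (600,155) in the right half, is just above the lid edge. The finger therefore seems to end higher than the reported TCP. I back off behind the lid and measure the real fingertip height.

```bash
python3 -m jog '[[0,0,-1,0,0,0],[2,0,0,0,0,0],[2,0,0,0,0,0],[0,0,0,0,0,0],[0,0,0,0,0,0]]'
cat >> h.py <<'E'
def finger(s,p,half=.02):
    P=totester(cloud(s));t=totester(p);v=P[...,2]
    m=(abs(P[...,0]-t[0])<half)&(abs(P[...,1]-t[1])<half)&(v>t[2]-.01)&(v<t[2]+.06)
    Q=P[m]
    for z in np.arange(t[2]-.01,t[2]+.06,.005):
        q=Q[(Q[:,2]>=z)&(Q[:,2]<z+.005)]
        if len(q):print("rel z %.0f"%((z-t[2])*1000),len(q),np.round((q.min(0)-t)[:2]*1000),np.round((q.max(0)-t)[:2]*1000))
E
python3 - <<'E'
from plant import *
from h import *
p=get_obs()["tool_pos"];print(totester(p))
for n in("scene","side"):
    print(n);finger(snapshot(n),p)
E
```

```text
clock: 3.85
tool_pos: [0.646, 0.1572, 0.161]
tool_rot: [0.989, 0.151, -0.0, 0.0]
wrist_force: [-0.4, 0.0, -1.1]
width: 0.0002
grasp_force: 0.0
[ 0.05435458 -0.00020311  0.16103298]
scene
rel z 15 1 [ 7. -4.] [ 7. -4.]
rel z 20 37 [-12.  -7.] [13.  4.]
rel z 25 34 [-12.  -7.] [12.  5.]
rel z 30 40 [-11.  -9.] [12.  6.]
rel z 35 44 [-10.  -9.] [13.  6.]
rel z 40 47 [-10. -10.] [12.  7.]
rel z 45 49 [-11. -11.] [13.  9.]
rel z 50 49 [-10. -11.] [13.  7.]
rel z 55 51 [-12. -11.] [13.  9.]
side
rel z 15 8 [-11.   3.] [9. 5.]
rel z 20 35 [-11.   3.] [11.  6.]
rel z 25 11 [-11.   4.] [5. 7.]
```

The fingertip (and the body) really sits 19 mm above the reported TCP, so I go 19 mm lower from here on. I descend and sweep again, watching the force.

```bash
python3 -m jog '[[-0.4,0,1,0,0,0],[0,0,1.4,0,0,0],[0,0,0,0,0,0],[-1,0,0,0,0,0],[-1,0,0,0,0,0]]'
python3 -m jog '[[-0.6,0,0.25,0,0,0],[-0.7,0,0.3,0,0,0],[-0.6,0,0.35,0,0,0],[-0.6,0,0.38,0,0,0],[0,0,0,0,0,0]]'
python3 - <<'E'
from plant import *
from h import *
o=get_obs();print(totester(o["tool_pos"]),o["wrist_force"])
lidprof(snapshot("side"))
E
```

```text
clock: 4.45
tool_pos: [0.6228, 0.1499, 0.1369]
tool_rot: [0.989, 0.151, 0.0, 0.0]
wrist_force: [2.8, 1.3, -1.5]
width: -0.0
grasp_force: 1.3
clock: 4.95
tool_pos: [0.5985, 0.1423, 0.1236]
tool_rot: [0.989, 0.151, -0.001, 0.0]
wrist_force: [0.1, 0.6, -0.8]
width: 0.0005
grasp_force: 0.0
[ 0.00451579 -0.0005123   0.12362381] [ 0.06032049  0.552573   -0.83570067]
0.086 101 [-0.063  0.039  0.044] [0.    0.021 0.034]
0.094 81 [0.02  0.031 0.037] [0.011 0.027 0.033]
0.102 91 [0.014 0.024 0.046] [0.013 0.025 0.033]
0.11 174 [0.007 0.019 0.061] [-0.023  0.02   0.033]
0.118 300 [0.002 0.021 0.06 ] [-0.017  0.016  0.033]
0.126 349 [-0.006  0.024  0.054] [-0.013  0.014  0.033]
0.134 316 [-0.014  0.029  0.047] [-0.012  0.011  0.033]
0.142 183 [-0.021 -0.011  0.04 ] [-0.003  0.016  0.033]
0.15 2 [-0.019 -0.017 -0.015] [0.013 0.013 0.014]
```

The lid is following (about 0.85 rad). I continue the arc.

```bash
python3 -m jog '[[-0.55,0,0.45,0,0,0],[-0.55,0,0.45,0,0,0],[-0.47,0,0.53,0,0,0],[-0.47,0,0.53,0,0,0],[0,0,0,0,0,0]]'
python3 -m jog '[[-0.39,0,0.59,0,0,0],[-0.39,0,0.59,0,0,0],[-0.3,0,0.64,0,0,0],[-0.3,0,0.64,0,0,0],[0,0,0,0,0,0]]'
python3 - <<'E'
from plant import *
from h import *
o=get_obs();print(totester(o["tool_pos"]),o["wrist_force"])
lidprof(snapshot("side"))
E
```

```text
clock: 5.5
tool_pos: [0.579, 0.1363, 0.1036]
tool_rot: [0.989, 0.151, -0.001, 0.0]
wrist_force: [-0.4, -0.4, 0.2]
width: 0.0006
grasp_force: 0.0
clock: 6.0
tool_pos: [0.566, 0.1322, 0.0789]
tool_rot: [0.989, 0.151, -0.001, 0.0]
wrist_force: [-0.0, -0.2, -0.0]
width: 0.0008
grasp_force: 0.0
[-0.02946821 -0.00066769  0.07891112] [-0.03020132 -0.24605911 -0.03812434]
0.086 336 [-0.05  -0.015  0.018] [0.002 0.023 0.033]
0.094 306 [-0.054 -0.035  0.025] [0.007 0.019 0.033]
0.102 89 [-0.009  0.008  0.028] [0.009 0.019 0.023]
0.11 177 [-0.009  0.021  0.031] [-0.014  0.011  0.022]
0.118 302 [-0.006  0.008  0.023] [-0.015  0.004  0.021]
0.126 1 [-0.001 -0.001 -0.001] [-0.002 -0.002 -0.002]
0.174 11 [-0.     0.005  0.005] [-0.023  0.018  0.024]
0.182 39 [-0.009  0.005  0.006] [-0.025  0.019  0.027]
```

```bash
python3 -m jog '[[-0.25,0,0.3,0,0,0],[-0.25,0,0.3,0,0,0],[-0.1,0,0.2,0,0,0],[0,0,0.1,0,0,0],[0,0,0,0,0,0]]'
python3 -m jog '[[0,0,0.1,0,0,0],[0,0,0.1,0,0,0],[0,0,0.1,0,0,0],[0,0,0,0,0,0],[0,0,0,0,0,0]]'
python3 -m jog '[[0,0,0.1,0,0,0],[0,0,0.1,0,0,0],[0,0,0.1,0,0,0],[0,0,0,0,0,0],[0,0,0,0,0,0]]'
```

```text
clock: 6.55
tool_pos: [0.561, 0.1306, 0.0709]
tool_rot: [0.989, 0.151, -0.0, 0.0]
wrist_force: [0.0, -0.3, -0.0]
width: 0.0005
grasp_force: 0.0
clock: 7.05
tool_pos: [0.5612, 0.1307, 0.068]
tool_rot: [0.989, 0.151, 0.0, 0.0]
wrist_force: [0.8, 0.4, -0.3]
width: 0.0002
grasp_force: 0.0
clock: 7.55
tool_pos: [0.5612, 0.1306, 0.065]
tool_rot: [0.989, 0.151, 0.0, 0.0]
wrist_force: [-1.1, 0.3, 1.1]
width: 0.0002
grasp_force: 0.6
```

```bash
python3 -m jog '[[0,0,0.1,0,0,0],[0,0,0.1,0,0,0],[0,0,0,0,0,0],[0,0,0,0,0,0],[0,0,0,0,0,0]]'
python3 -m jog '[[0,0,0.1,0,0,0],[0,0,0.1,0,0,0],[0,0,0,0,0,0],[0,0,0,0,0,0],[0,0,0,0,0,0]]'
```

```text
clock: 8.05
tool_pos: [0.5614, 0.1307, 0.0629]
tool_rot: [0.989, 0.151, 0.0, 0.0]
wrist_force: [-0.3, -0.3, 0.8]
width: 0.0007
grasp_force: 0.3
clock: 8.55
tool_pos: [0.5613, 0.1307, 0.061]
tool_rot: [0.989, 0.151, 0.0, 0.0]
wrist_force: [-0.2, -0.0, 0.2]
width: 0.0005
grasp_force: 0.0
```

```bash
python3 -m jog '[[0,0,0.1,0,0,0],[0,0,0.1,0,0,0],[0,0,0,0,0,0],[0,0,0,0,0,0],[0,0,0,0,0,0]]'
```

```text
clock: 9.05
tool_pos: [0.5612, 0.1307, 0.059]
tool_rot: [0.989, 0.151, 0.0, 0.0]
wrist_force: [-0.0, 0.2, 0.1]
width: 0.0003
grasp_force: 0.0
```

```bash
python3 - <<'E'
from plant import *
from h import *
o=get_obs();print(totester(o["tool_pos"]),o["wrist_force"])
for n in("side","scene"):
    s=snapshot(n);P=totester(cloud(s))
    for x in(-.056,-.05,-.044,-.024,-.018,.03,.04):
        m=(abs(P[...,0]-x)<.003)&(abs(P[...,1])<.028)&(abs(P[...,1])>.016)&(P[...,2]<.13);print(n,x,m.sum(),np.round(np.percentile(P[m][:,2],[20,50,80]),4))
E
python3 -m jog '[[0,0,0.1,0,0,0],[0,0,0,0,0,0],[0,0,0,0,0,0],[0,0,0,0,0,0],[0,0,0,0,0,0]]'
```

```text
[-0.03455065 -0.00077387  0.05900784] [-0.02527288  0.16805816  0.06110671]
side -0.056 17 [0.0677 0.0751 0.0786]
side -0.05 22 [0.0772 0.0779 0.0789]
side -0.044 23 [0.0774 0.0782 0.0788]
side -0.024 17 [0.0763 0.0772 0.0782]
side -0.018 26 [0.0765 0.0781 0.0785]
side 0.03 42 [0.0746 0.0752 0.0764]
side 0.04 43 [0.0646 0.0668 0.0743]
scene -0.056 6 [0.0775 0.0779 0.0786]
scene -0.05 8 [0.0775 0.0783 0.0792]
scene -0.044 13 [0.0785 0.0787 0.0796]
scene -0.024 10 [0.0776 0.0781 0.0785]
scene -0.018 15 [0.0775 0.0782 0.0787]
scene 0.03 21 [0.0759 0.0766 0.0773]
scene 0.04 55 [0.067  0.0715 0.0758]
clock: 9.65
tool_pos: [0.5612, 0.1307, 0.058]
tool_rot: [0.989, 0.151, 0.0, 0.0]
wrist_force: [0.3, -0.1, -0.3]
width: 0.0008
grasp_force: 0.0
```

```bash
python3 -m jog '[[0,0,0,0,0,0],[0,0,0,0,0,0],[0,0,0,0,0,0],[0,0,0.05,0,0,0],[0,0,0.05,0,0,0]]'
python3 -m jog '[[0,0,0,0,0,0],[0,0,0,0,0,0],[0,0,0,0,0,0],[0,0,0.05,0,0,0],[0,0,0.05,0,0,0]]'
python3 - <<'E'
from plant import *
print(get_obs()["wrist_force"],get_obs()["ft_torque"])
E
```

```text
clock: 10.15
tool_pos: [0.5612, 0.1307, 0.057]
tool_rot: [0.989, 0.151, 0.0, 0.0]
wrist_force: [-0.3, 0.1, 0.3]
width: 0.0002
grasp_force: 0.0
clock: 10.65
tool_pos: [0.5612, 0.1306, 0.0561]
tool_rot: [0.989, 0.151, 0.0, 0.0]
wrist_force: [-2.1, -0.5, 6.8]
width: 0.0004
grasp_force: 3.4
[-2.14896848 -0.53379418  6.75845202] [-0.02602105  0.33745998 -0.02260887]
```

```bash
python3 -m jog '[[0,0,0.05,0,0,0],[0,0,0,0,0,0],[0,0,0,0,0,0],[0,0,0,0,0,0],[0,0,0,0,0,0]]'
python3 -m jog '[[0,0,0.05,0,0,0],[0,0,0,0,0,0],[0,0,0,0,0,0],[0,0,0,0,0,0],[0,0,0,0,0,0]]'
python3 - <<'E'
from plant import *
from h import *
T=[]
for n in("side","scene"):
    s=snapshot(n);P=totester(cloud(s))
    for x in(-.062,-.05,-.018,.03,):
        m=(abs(P[...,0]-x)<.003)&(abs(P[...,1])<.028)&(abs(P[...,1])>.014)&(P[...,2]<.13);print(n,x,m.sum(),np.round(np.percentile(P[m][:,2],[20,50,80]),4))
    u,v=map(int,proj(s,[.561,.1307,.075]));T.append(cv2.resize(s["img"][v-35:v+35,u-35:u+35,::-1],(390,390),interpolation=3))
cv2.imwrite("pics/s4.png",np.hstack(T))
E
```

```text
clock: 11.15
tool_pos: [0.5612, 0.1306, 0.056]
tool_rot: [0.989, 0.151, 0.0, 0.0]
wrist_force: [-2.0, -0.7, 7.1]
width: 0.0002
grasp_force: 3.5
clock: 11.65
tool_pos: [0.5612, 0.1306, 0.0559]
tool_rot: [0.989, 0.151, 0.0, 0.0]
wrist_force: [-3.9, -1.0, 11.9]
width: 0.0004
grasp_force: 5.8
side -0.062 15 [0.0644 0.0653 0.0661]
side -0.05 24 [0.0743 0.0754 0.0766]
side -0.018 23 [0.074  0.0748 0.0756]
side 0.03 50 [0.0738 0.0749 0.0759]
scene -0.062 2 [0.0656 0.0656 0.0656]
scene -0.05 11 [0.0749 0.076  0.0769]
scene -0.018 16 [0.0756 0.0761 0.0767]
scene 0.03 27 [0.0751 0.0759 0.0767]
```

View pics/s4.png

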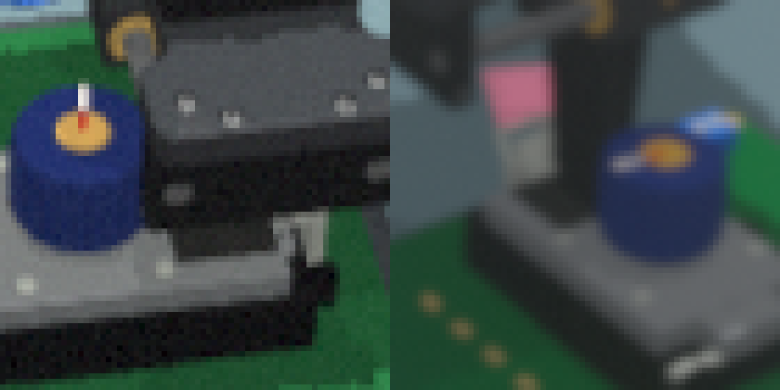

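The lid is flat (0.075 everywhere) with a stiff stop at 12 N and the hook over its lip at (290,240), so it should be latched. The knob's white and red lines agree at (83,100). Next I lift off, open to about 64 mm and wind the wrist back.

```bash
python3 -m jog '[[0,0,-2,0,0,0],[0,0,-3,0,0,0],[0,0,-4,0,0,0],[0,0,-2,0,0,-8.5],[0,0,0,0,0,-8.5]]' 0.33 30
python3 -m jog '[[0,0,0,0,0,-8.5],[0,0,0,0,0,-8.5],[0,0,0,0,0,-8.5],[0,0,0,0,0,-8.5],[0,0,0,0,0,-8.5]]' >/dev/null
python3 -m jog '[[0,0,0,0,0,-8.5],[0,0,0,0,0,-8.5],[0,0,0,0,0,-8.5],[0,0,0,0,0,-8.5],[0,0,0,0,0,-8.5]]' >/dev/null
python3 -m jog '[[0,0,0,0,0,-8.5],[0,0,0,0,0,-8.5],[0,0,0,0,0,-8.5],[0,0,0,0,0,-8.5],[0,0,0,0,0,-8.5]]' >/dev/null
python3 -m jog '[[0,0,0,0,0,-8.5],[0,0,0,0,0,-8.5],[0,0,0,0,0,-8.5],[0,0,0,0,0,-8.5],[0,0,0,0,0,-8.5]]'
python3 - <<'E'
from plant import *
from h import *
from scipy.optimize import least_squares
o=get_obs();p=o["tool_pos"];print(p,totester(p),o["qpos"],o["wrist_force"],o["ft_torque"])
for n in("side","scene"):
    s=snapshot(n);P=cloud(s);Q=totester(P);h=cv2.cvtColor(s["img"],cv2.COLOR_RGB2HSV)
    b=(abs(Q[...,0])<.035)&(abs(Q[...,1])<.035)&(h[...,0]>105)&(h[...,0]<130)&(h[...,1]>100)
    top=P[(abs(Q[...,0])<.035)&(abs(Q[...,1])<.035)&(Q[...,2]>.106)&(Q[...,2]<.116)]
    sd=P[b&(P[...,2]>.084)&(P[...,2]<.104)]
    f=least_squares(lambda c:np.hypot(*(sd[:,:2]-c).T)-.020,np.array(C),loss="soft_l1",f_scale=.001).x
    c,r=cv2.minEnclosingCircle((top[:,:2]*1000).astype(np.float32))
    print(n,len(sd),f,"top",c,r,np.median(top[:,2]))
    m=(abs(Q[...,0]+.05)<.004)&(abs(Q[...,1])<.028)&(Q[...,2]<.1);print("lid front z",np.median(Q[m][:,2]))
    # fingers
    F=totester(P);t=totester(p);m=(np.hypot(F[...,0]-t[0],F[...,1]-t[1])<.06)&(F[...,2]>.125)&(F[...,2]<.22)
    print("finger min z",np.sort(F[m][:,2])[[0,10,20]] if m.sum()>20 else None, "tcp z",t[2])
E
```

```text
clock: 12.25
tool_pos: [0.5624, 0.1309, 0.1682]
tool_rot: [0.955, 0.298, 0.003, 0.001]
wrist_force: [0.4, 0.1, -0.3]
width: 0.0353
grasp_force: 0.0
clock: 14.25
tool_pos: [0.5611, 0.1307, 0.1649]
tool_rot: [-0.214, 0.977, -0.0, -0.0]
wrist_force: [-0.1, 0.1, 0.5]
width: 0.0638
grasp_force: 0.0
[0.56113712 0.13065272 0.16493354] [-0.03459836 -0.00076513  0.16493354] [ 1.14163432e-01  4.53668752e-01  1.71586693e+00 -8.31177419e-05
  9.72128253e-01 -1.88730657e+00] [-0.1453169   0.07989959  0.52006373] [ 0.10595997 -0.0791742   0.01761445]
side 209 [0.59428136 0.14298391] top (593.747802734375, 143.79234313964844) 21.529870986938477 0.10992011861773143
lid front z 0.07537461925352007
finger min z [0.18272786 0.18464803 0.18587518] tcp z 0.16493354334586485
scene 177 [0.59470467 0.14254301] top (596.1111450195312, 141.97976684570312) 20.68503761291504 0.11087689645661658
lid front z 0.07597491518908425
finger min z [0.183994   0.18570343 0.18693438] tcp z 0.16493354334586485
```

The knob axis is at about (0.5945, 0.1427), the 19 mm offset is confirmed with the fingers open, and the lid is still shut. I move over the knob and descend.

```bash
python3 -m jog '[[-3.54,-0.31,0,0,0,0],[0,0,2,0,0,0],[0,0,2.5,0,0,0],[0,0,2.5,0,0,0],[0,0,0,0,0,0]]'
python3 -m jog '[[0,0,1,0,0,0],[0,0,1,0,0,0],[0,0,0.6,0,0,0],[0,0,0.5,0,0,0],[0,0,0,0,0,0]]'
python3 -m jog '[[0,0,0,0,0,0],[0,0,0,0,0,0],[0,0,0,0,0,0],[0,0,0,0,0,0],[0,0,0,0,0,0]]' 1 30
python3 -m jog '[[0,0,0,0,0,0],[0,0,0,0,0,0],[0,0,0,0,0,0],[0,0,0,0,0,0],[0,0,0,0,0,0]]'
cat >t.py <<'E'
from plant import *
import numpy as np
o=get_obs();q=o["tool_rot"];print("clk",round(o["clock"],2),"yaw",np.round(np.degrees(2*np.arctan2(q[1],q[0])),1)%360,"q6",round(o["qpos"][5],3),"Tz",round(o["ft_torque"][2],3),"F",np.round(o["wrist_force"],1),"w",round(o["width"],4),round(o["grasp_force"],1),"e6",round(o["joint_efforts"][5],3))
E
python3 t.py
```

```text
clock: 14.85
tool_pos: [0.5932, 0.1422, 0.0921]
tool_rot: [-0.209, 0.978, 0.0, -0.003]
wrist_force: [-0.5, -0.0, 0.2]
width: 0.0632
grasp_force: 0.0
clock: 15.35
tool_pos: [0.5945, 0.1424, 0.0636]
tool_rot: [-0.211, 0.978, -0.0, -0.0]
wrist_force: [-0.5, 0.5, 0.2]
width: 0.0639
grasp_force: 0.0
clock: 15.85
tool_pos: [0.5947, 0.1428, 0.0643]
tool_rot: [-0.211, 0.978, 0.0, 0.0]
wrist_force: [-1.5, 3.0, 3.1]
width: 0.0393
grasp_force: 30.0
clock: 16.35
tool_pos: [0.5947, 0.1427, 0.0642]
tool_rot: [-0.211, 0.978, 0.0, 0.0]
wrist_force: [-2.3, 5.4, 5.8]
width: 0.0393
grasp_force: 30.0
clk 16.35 yaw 204.3 q6 -1.868 Tz 0.011 F [-2.3  5.4  5.8] w 0.0393 30.0 e6 -0.004
```

```bash
python3 -m jog '[[0,0.04,0,0,0,5],[0,0,0,0,0,5],[0,0,0,0,0,5],[0,0,0,0,0,0],[0,0,0,0,0,0]]' >/dev/null; python3 t.py
python3 -m jog '[[0,0,0,0,0,5],[0,0,0,0,0,5],[0,0,0,0,0,5],[0,0,0,0,0,0],[0,0,0,0,0,0]]' >/dev/null; python3 t.py
python3 -m jog '[[0,0,0,0,0,5],[0,0,0,0,0,5],[0,0,0,0,0,5],[0,0,0,0,0,5],[0,0,0,0,0,0]]' >/dev/null; python3 t.py
```

```text
clk 16.85 yaw 189.3 q6 -1.606 Tz 0.046 F [-1.1  2.7  5.5] w 0.0396 30.0 e6 0.123
clk 17.35 yaw 174.3 q6 -1.344 Tz 0.062 F [-1.1  3.1  4.8] w 0.0397 30.0 e6 0.123
clk 17.85 yaw 154.2 q6 -0.992 Tz 0.019 F [-1.9  3.6  5.2] w 0.0396 30.0 e6 1.132
```

```bash
python3 -m jog '[[0,0,0,0,0,4],[0,0,0,0,0,4],[0,0,0,0,0,4],[0,0,0,0,0,0],[0,0,0,0,0,0]]' >/dev/null; python3 t.py
python3 -m jog '[[0,0,0,0,0,4],[0,0,0,0,0,4],[0,0,0,0,0,4],[0,0,0,0,0,0],[0,0,0,0,0,0]]' >/dev/null; python3 t.py
python3 -m jog '[[0,0,0,0,0,3],[0,0,0,0,0,3],[0,0,0,0,0,0],[0,0,0,0,0,0],[0,0,0,0,0,0]]' >/dev/null; python3 t.py
```

```text
clk 18.35 yaw 142.3 q6 -0.785 Tz -0.02 F [-2.1  3.4  5.2] w 0.0394 30.0 e6 0.103
clk 18.85 yaw 130.3 q6 -0.576 Tz -0.013 F [-1.2  3.6  5.5] w 0.0393 30.0 e6 0.103
clk 19.35 yaw 124.3 q6 -0.471 Tz 0.02 F [-1.3  2.9  4.5] w 0.0395 30.0 e6 0.026
```

```bash
python3 -m jog '[[0,0,0,0,0,3],[0,0,0,0,0,3],[0,0,0,0,0,0],[0,0,0,0,0,0],[0,0,0,0,0,0]]' >/dev/null; python3 t.py
python3 -m jog '[[0,0,0,0,0,3],[0,0,0,0,0,3],[0,0,0,0,0,0],[0,0,0,0,0,0],[0,0,0,0,0,0]]' >/dev/null; python3 t.py
```

```text
clk 19.85 yaw 118.3 q6 -0.367 Tz -0.032 F [-1.4  2.8  5. ] w 0.0395 30.0 e6 0.026
clk 20.35 yaw 112.3 q6 -0.262 Tz 0.042 F [-2.1  3.7  5.5] w 0.0395 30.0 e6 0.026
```

```bash
python3 -m jog '[[0,0,0,0,0,0],[0,0,0,0,0,1.5],[0,0,0,0,0,1.5],[0,0,0,0,0,1.5],[0,0,0,0,0,1.5]]' >/dev/null; python3 t.py
python3 -m jog '[[0,0,0,0,0,0],[0,0,0,0,0,1.5],[0,0,0,0,0,1.5],[0,0,0,0,0,1.5],[0,0,0,0,0,1.5]]' >/dev/null; python3 t.py
python3 -m jog '[[0,0,0,0,0,0],[0,0,0,0,0,1.5],[0,0,0,0,0,1.5],[0,0,0,0,0,1.5],[0,0,0,0,0,1.5]]' >/dev/null; python3 t.py
python3 - <<'E'
from plant import *
from h import *
T=[]
s=snapshot("wrist");cv2.imwrite("pics/w1.png",s["img"][:,:,::-1])
E
```

```text
clk 20.85 yaw 106.3 q6 -0.156 Tz 0.12 F [-1.8  3.6  5.8] w 0.0396 30.0 e6 -0.373
clk 21.35 yaw 100.3 q6 -0.051 Tz 0.056 F [-2.7  3.7  5.4] w 0.0394 30.0 e6 -0.373
clk 21.85 yaw 94.3 q6 0.053 Tz 0.06 F [-1.8  2.8  5.5] w 0.0392 30.0 e6 -0.373
```

View pics/w1.png

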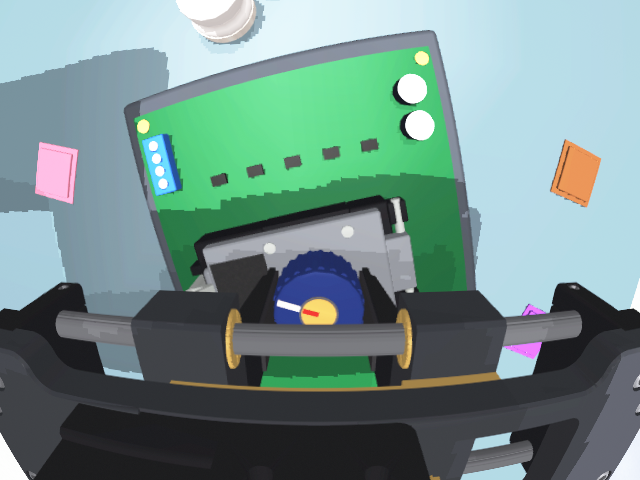

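The wrist view shows the knob top clearly, with the white line (288,306) and red line (311,315) still agreeing, so there has been no click. I'll track both the line angle and the torque.

```bash
cat >> t.py <<'E'
import cv2
def ang(m):
    v,u=np.nonzero(m)
    if len(v)<6:return None,len(v)
    l=cv2.fitLine(np.stack([u,v],1).astype(np.float32),cv2.DIST_L2,0,.01,.01).ravel()
    return np.round(np.degrees(np.arctan2(l[1],l[0])),1),len(v),np.round(l[2:]).astype(int)
s=snapshot("wrist")["img"][255:335,262:375].astype(int)
r,g,b=s[...,0],s[...,1],s[...,2]
red=(r>150)&(g<110)&(b<110);wh=(r>170)&(g>170)&(b>170)
print("  white",ang(wh),"red",ang(red))
E
python3 -m jog '[[0,0,0,0,0,0],[0,0,0,0,0,1.5],[0,0,0,0,0,1.5],[0,0,0,0,0,1.5],[0,0,0,0,0,1.5]]' >/dev/null; python3 t.py
python3 -m jog '[[0,0,0,0,0,0],[0,0,0,0,0,1.5],[0,0,0,0,0,1.5],[0,0,0,0,0,1.5],[0,0,0,0,0,1.5]]' >/dev/null; python3 t.py
```

```text
clk 22.4 yaw 88.3 q6 0.158 Tz 0.037 F [-2.2  4.4  5.7] w 0.0395 30.0 e6 -0.373
  white (np.float32(67.1), 206, array([21, 38])) red (np.float32(13.2), 66, array([48, 58]))
clk 22.95 yaw 82.3 q6 0.263 Tz 0.087 F [-1.8  4.1  5.9] w 0.04 30.0 e6 -0.366
  white (np.float32(63.5), 222, array([19, 36])) red (np.float32(13.1), 65, array([48, 58]))
```

```bash
sed -i 's/ang(wh)/ang(wh*((np.mgrid[:80,:113][0]>38)\&(np.mgrid[:80,:113][0]<64)\&(np.mgrid[:80,:113][1]>8)\&(np.mgrid[:80,:113][1]<45)))/' t.py
python3 -m jog '[[0,0,0,0,0,0],[0,0,0,0,0,1.5],[0,0,0,0,0,1.5],[0,0,0,0,0,1.5],[0,0,0,0,0,1.5]]' >/dev/null; python3 t.py
python3 -m jog '[[0,0,0,0,0,0],[0,0,0,0,0,1.5],[0,0,0,0,0,1.5],[0,0,0,0,0,1.5],[0,0,0,0,0,1.5]]' >/dev/null; python3 t.py
python3 -m jog '[[0,0,0,0,0,0],[0,0,0,0,0,1.5],[0,0,0,0,0,1.5],[0,0,0,0,0,1.5],[0,0,0,0,0,1.5]]' >/dev/null; python3 t.py
```

```text
clk 23.5 yaw 76.3 q6 0.367 Tz 0.088 F [-1.3  3.8  5.8] w 0.0394 30.0 e6 -0.358
  white (np.float32(15.7), 151, array([26, 51])) red (np.float32(13.4), 66, array([48, 58]))
clk 24.05 yaw 70.3 q6 0.472 Tz 0.06 F [-0.8  3.6  6.3] w 0.0399 30.0 e6 -0.351
  white (np.float32(15.7), 151, array([26, 51])) red (np.float32(12.0), 64, array([48, 58]))
clk 24.6 yaw 64.3 q6 0.577 Tz 0.093 F [-1.7  2.8  6.6] w 0.0396 30.0 e6 -0.349
  white (np.float32(15.7), 151, array([26, 51])) red (np.float32(12.7), 65, array([48, 58]))
```

```bash
python3 -m jog '[[0,0,0,0,0,0],[0,0,0,0,0,1.5],[0,0,0,0,0,1.5],[0,0,0,0,0,1.5],[0,0,0,0,0,1.5]]' >/dev/null; python3 t.py
python3 -m jog '[[0,0,0,0,0,0],[0,0,0,0,0,1.5],[0,0,0,0,0,1.5],[0,0,0,0,0,1.5],[0,0,0,0,0,1.5]]' >/dev/null; python3 t.py
python3 -m jog '[[0,0,0,0,0,0],[0,0,0,0,0,1.5],[0,0,0,0,0,1.5],[0,0,0,0,0,1.5],[0,0,0,0,0,1.5]]' >/dev/null; python3 t.py
```

```text
clk 25.15 yaw 58.3 q6 0.682 Tz 0.073 F [-1.7  3.7  6.5] w 0.0395 30.0 e6 -0.349
  white (np.float32(15.7), 151, array([26, 51])) red (np.float32(12.7), 65, array([48, 58]))
clk 25.7 yaw 52.3 q6 0.786 Tz 0.09 F [-1.5  3.5  6. ] w 0.0396 30.0 e6 -0.346
  white (np.float32(15.9), 152, array([26, 51])) red (np.float32(12.8), 66, array([48, 58]))
clk 26.25 yaw 46.3 q6 0.891 Tz 0.074 F [-2.2  3.8  7.1] w 0.0394 30.0 e6 -0.344
  white (np.float32(15.7), 151, array([26, 51])) red (np.float32(12.4), 67, array([48, 58]))
```

```bash
python3 -m jog '[[0,0,0,0,0,0],[0,0,0,0,0,1.5],[0,0,0,0,0,1.5],[0,0,0,0,0,1.5],[0,0,0,0,0,1.5]]' >/dev/null; python3 t.py
python3 -m jog '[[0,0,0,0,0,0],[0,0,0,0,0,1.5],[0,0,0,0,0,1.5],[0,0,0,0,0,1.5],[0,0,0,0,0,1.5]]' >/dev/null; python3 t.py
python3 -m jog '[[0,0,0,0,0,0],[0,0,0,0,0,1.5],[0,0,0,0,0,1.5],[0,0,0,0,0,1.5],[0,0,0,0,0,1.5]]' >/dev/null; python3 t.py
```

```text
clk 26.8 yaw 40.3 q6 0.996 Tz 0.022 F [-2.2  3.2  5.9] w 0.0397 30.0 e6 -0.343
  white (np.float32(15.7), 151, array([26, 51])) red (np.float32(12.8), 66, array([48, 58]))
clk 27.35 yaw 34.3 q6 1.1 Tz 0.031 F [-2.4  2.7  7. ] w 0.0396 30.0 e6 -0.342
  white (np.float32(15.7), 151, array([26, 51])) red (np.float32(12.7), 65, array([48, 58]))
clk 27.9 yaw 28.3 q6 1.205 Tz 0.088 F [-1.2  2.9  7.8] w 0.0397 30.0 e6 -0.341
  white (np.float32(15.4), 154, array([26, 51])) red (np.float32(11.4), 65, array([48, 58]))
```

```bash
python3 -m jog '[[0,0,0,0,0,0],[0,0,0,0,0,1.5],[0,0,0,0,0,1.5],[0,0,0,0,0,1.5],[0,0,0,0,0,1.5]]' >/dev/null; python3 t.py
python3 -m jog '[[0,0,0,0,0,0],[0,0,0,0,0,1.5],[0,0,0,0,0,1.5],[0,0,0,0,0,1.5],[0,0,0,0,0,1.5]]' >/dev/null; python3 t.py
python3 -m jog '[[0,0,0,0,0,0],[0,0,0,0,0,1.5],[0,0,0,0,0,1.5],[0,0,0,0,0,1.5],[0,0,0,0,0,1.5]]' >/dev/null; python3 t.py
```

```text
clk 28.45 yaw 22.3 q6 1.31 Tz 0.179 F [-2.2  3.9  9.1] w 0.0394 30.0 e6 -0.255
  white (np.float32(15.1), 155, array([26, 50])) red (np.float32(10.8), 66, array([48, 58]))
clk 29.0 yaw 16.3 q6 1.414 Tz 0.235 F [-2.3  3.8  9.9] w 0.0399 30.0 e6 -0.159
  white (np.float32(15.3), 154, array([26, 50])) red (np.float32(6.2), 66, array([48, 58]))
clk 29.55 yaw 10.3 q6 1.519 Tz 0.0 F [-1.8  3.1  9.6] w 0.0394 30.0 e6 -0.464
  white (np.float32(15.6), 157, array([26, 51])) red (np.float32(0.0), 60, array([48, 60]))
```

The torque rose to 0.235 and fell to 0.0 as red began to lag behind white, so the slip is happening. I go a touch further to be safely past the middle, well short of the next notch.

```bash
python3 -m jog '[[0,0,0,0,0,0],[0,0,0,0,0,1.5],[0,0,0,0,0,1.5],[0,0,0,0,0,0],[0,0,0,0,0,0]]' >/dev/null; python3 t.py
```

```text
clk 30.1 yaw 7.3 q6 1.571 Tz -0.016 F [-1.6  3.9  9.1] w 0.0393 30.0 e6 0.036
  white (np.float32(15.4), 156, array([26, 51])) red (np.float32(-11.5), 60, array([48, 61]))
```

```bash
cat > m.py <<'E'
from plant import *
import numpy as np,cv2
s=snapshot("wrist");im=s["img"].astype(int);r,g,b=im[...,0],im[...,1],im[...,2]
V,U=np.mgrid[:480,:640];roi=(U>268)&(U<365)&(V>262)&(V<330)
M=np.linalg.inv(s["camera_from_world"])
def w(m):
    v,u=np.nonzero(m&roi);x=(u-s["cx"])/s["fx"];y=(v-s["cy"])/s["fy"];th=np.hypot(x,y)
    d=np.stack([np.sin(th)*x/th,np.sin(th)*y/th,np.cos(th)],1)@M[:3,:3].T;t=(.1105-M[2,3])/d[:,2]
    return (M[:3,3]+d*t[:,None])[:,:2]
W=w((r>170)&(g>170)&(b>170)&(V>293)&(V<319)&(U<307));Rr=w((r>150)&(g<110)&(b<110));Y=w((r>180)&(g>120)&(b<120)|((r>150)&(g<110)&(b<110)))
A=lambda p:np.degrees(np.arctan2(*(p.mean(0)-Y.mean(0))[::-1]))
def L(p):
    l=cv2.fitLine(p.astype(np.float32),cv2.DIST_L2,0,.001,.001).ravel();return np.degrees(np.arctan2(l[1],l[0]))
print("centre",Y.mean(0),"white",A(W),L(W),"red",A(Rr),L(Rr),"diff",(L(Rr)-L(W)+90)%180-90)
E
python3 m.py; python3 t.py
```

```text
centre [0.59455729 0.14355337] white 82.88468772778158 80.6948 red 122.9409669405279 -69.146996 diff 30.158203
clk 30.2 yaw 7.3 q6 1.571 Tz 0.023 F [-1.7  4.   8.3] w 0.0393 30.0 e6 0.007
  white (np.float32(15.9), 156, array([26, 51])) red (np.float32(-11.5), 60, array([48, 61]))
```

Red and white stand 30.2° apart with zero torque: exactly one click. I release and lift.

```bash
python3 -m jog '[[0,0,0,0,0,0],[0,0,0,0,0,0],[0,0,0,0,0,0],[0,0,0,0,0,0],[0,0,0,0,0,0]]' 0.33
python3 -m jog '[[0,0,-1,0,0,0],[0,0,-2,0,0,0],[0,0,-3,0,0,0],[0,0,-3,0,0,0],[0,0,-3,0,0,0]]'
python3 -m jog '[[0,0,0,0,0,0],[0,0,0,0,0,0],[0,0,0,0,0,0],[0,0,0,0,0,0],[0,0,0,0,0,0]]'
python3 - <<'E'
from plant import *
from h import *
s=snapshot("side");P=totester(cloud(s))
for x in(-.05,.03):
    m=(abs(P[...,0]-x)<.004)&(abs(P[...,1])<.028)&(P[...,2]<.1);print(x,np.median(P[m][:,2]))
cv2.imwrite("pics/f.png",cv2.resize(s["img"][220:440,220:420,::-1],None,fx=2.7,fy=2.7,interpolation=3))
print(get_obs()["wrist_force"])
E
```

```text
clock: 30.75
tool_pos: [0.5946, 0.1426, 0.0639]
tool_rot: [0.998, 0.064, -0.0, 0.0]
wrist_force: [0.4, -0.6, 1.1]
width: 0.0634
grasp_force: 0.0
clock: 31.25
tool_pos: [0.5945, 0.1428, 0.186]
tool_rot: [0.998, 0.064, 0.0, 0.0]
wrist_force: [0.2, 0.7, 0.4]
width: 0.0635
grasp_force: 0.0
clock: 31.75
tool_pos: [0.5943, 0.1427, 0.1832]
tool_rot: [0.998, 0.064, -0.001, 0.0]
wrist_force: [0.1, -0.0, -0.1]
width: 0.0632
grasp_force: 0.0
-0.05 0.0759478528429246
0.03 0.0750196491992211
[-0.08778925 -0.28890781  0.2419918 ]
```

View pics/f.png

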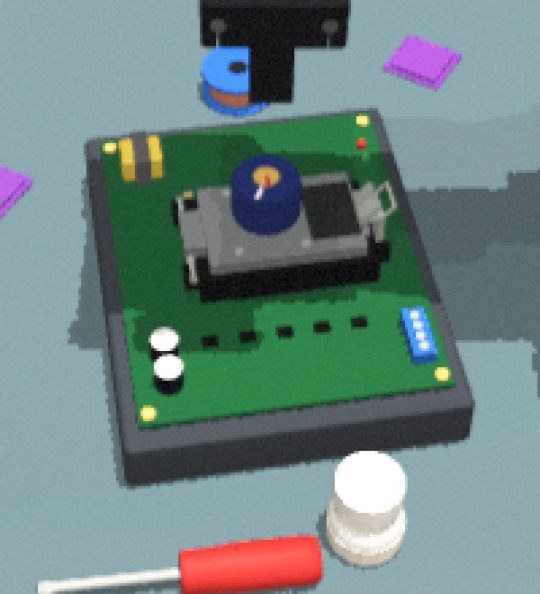

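The lid is shut with the hook over its front at (370,205). The white line at (260,193) stands apart from the red line by one notch, and the pot, driver and reel have not moved.

```bash
python3 -c "
from plant import *
print(finish_job())"
```

```text
the job is handed in; nothing more can be done
None
```

The lid is shut, with the hook seen over its lip and about 12 N on the pad. The knob went clockwise in one hold to its first click (red and white lines 30° apart) and was let go without turning back. Nothing else was touched, and I handed the job in at about 32 s; no verdict came back.

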